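# Swap the charged and the flat cells between charger and tray

### The arm

A 6-joint arm with a two-finger parallel gripper is mounted at the origin on a cart in front of the work surface, level with it; the furniture and walls round the work are solid. World frame = base frame: x ahead of the robot, y to its left, z up, the work surface at z = 0. Lengths are in m, angles in degrees, forces in N, time in s.
With the tool pointing down it reaches from about 0.375 to 0.9 m from the base axis. Payload 3.1 kg.
Tool frame: the origin (TCP) lies on the centre line of the jaws, within the pads' length; the fingertips stand 8 mm ahead of it and the grasp point (between the pads) lies 11 mm behind it; z points along the fingers, y is the line along which they close (so a half turn about z gives the same grasp; the last joint's range is limited). The gripper opens to 87 mm and grips with 3 to 60 N. Pads are 19 mm wide; open, the fingers measure 117 mm over their backs; the gripper's body (75 mm by 190 mm) begins 51 mm behind the grasp point.
Start: joints at [-77.55, 30.224, 82.088, -0, 67.689, -10.227], TCP at [0.241, -0.577, 0.231] pointing down, gripper open.
Joint ranges: [-176.69, 176.69], [-43.24, 126.21], [12.49, 139.97], [-82, 262], [0, 151.66], [-163.58, 163.58]. Speed limits (degrees/s): [159.86, 159.86, 180, 180, 180, 180].

### API

Orientations are given as a 3x3 rotation matrix whose columns are the frame's x, y, z axes.
In Python, from rig import * gives the robot as it stands.
- The arm moves only by the tool step_arm, never from a script. Its argument "targets" is a list of rows, each a list of 5 numbers: the opening, from -1 (shut) to 1 (fully open), then the shift along the world's x, y, z normalised to -1 to 1, where 1 is 0.25 m, then the turn about the world's z normalised to -1 to 1, where 1 is 180 degrees. In form: [[fingers, x, y, z, turn], ...]. A call has 1 to 20 rows; each row is the pose to reach, as a shift and turn from the pose commanded when the call began, turning the shorter way round; what a row does not reach only later rows make up. A row lasts 1/10 s, in which the tool goes at most 50 mm and 8.59 degrees, less where a joint would pass 70% of its speed; a pose out of reach is approached as far as the arm can. A call with a number of a shift or a turn outside -1 to 1 is refused whole. A call with a gripper value outside its range is refused whole. The fingers move at their own pace and stop on an object; the grip force is fixed at half the most. Time passes only in rows, so rows that repeat a pose let the fingers close. It gives the time, the measured TCP pose, the force, the opening and the grip force at its end, in the units of the state.
- read_state(): the state, without advancing time (a new reading comes with each control period).
- capture(name): name is "scene" or "top" or "wrist"; returns a dict with "color" (480x640x3 uint8, red, green, blue), "mtx" (3x3 intrinsics, pixels), "pose" (4x4, takes a point from camera to world coordinates). Camera axes: x right, y down, z forward; pixel columns grow to the right and rows downward; lengths in m; the calibration is good to about 2 mm. A picture is of the moment at which its call begins. There is no depth.
- hand_in(): hands the job in; it is judged then, once.
The state is a dict: "time_s": time; "joint_positions": joint angles; "qvel": joint speeds; "tau": joint torques, N m; "position": TCP position; "tcp_rot": TCP orientation; "force": force on the tool from outside, world axes, zero at the start; "moment": the same for the moment, N m; "opening": opening from 0.0 (shut) to 1.0 (fully open); "grasp_force": force on a finger pad.
Only numpy, scipy, OpenCV 4.12 (cv2) and the standard library are available. Lean on these libraries where they do the work, as an engineer would, in place of code of your own. Each camera call takes 0.05 s, during which the arm holds its last target. There are 200 camera calls.

### The job

The green and the orange cell in the black charger are charged, the purple and the white one in the grey tray are flat: swap them over, so that the flat cells lie in the charger and the charged ones in the tray. All four bays are taken, so set a cell aside on a bare bit of the desk on the way. At the end every cell lies fully down in a bay of its own (which of the two, and which way round, does not matter); leave the block battery and the red tape where they are.

Things in the scene. Friction and masses are not known exactly. Their poses are not given: they have to be found in the camera images.
- cell_green: battery cell, green wrapper, 18.4 mm diameter, 65 mm long, 46 g, in a bay of the charger at the start. Origin: underside of its middle, 9 mm below its axis; y lengthwise, z up. Grasp across the middle, fingers opened only to about 34 mm: 27 mm to the cell beside it. Laid on the desk it does not roll.
- cell_orange: battery cell, orange, black-banded wrapper, 18.4 mm diameter, 65 mm long, 46 g, in a bay of the charger at the start. Origin: underside of its middle, 9 mm below its axis; y lengthwise, z up. Grasp across the middle, fingers opened only to about 34 mm: 27 mm to the cell beside it. Laid on the desk it does not roll.
- cell_purple: battery cell, purple wrapper, 18.4 mm diameter, 65 mm long, 46 g, in a bay of the tray at the start. Origin: underside of its middle, 9 mm below its axis; y lengthwise, z up. Grasp across the middle, fingers opened only to about 34 mm: 27 mm to the cell beside it. Laid on the desk it does not roll.
- cell_white: battery cell, white, black-banded wrapper, 18.4 mm diameter, 65 mm long, 46 g, in a bay of the tray at the start. Origin: underside of its middle, 9 mm below its axis; y lengthwise, z up. Grasp across the middle, fingers opened only to about 34 mm: 27 mm to the cell beside it. Laid on the desk it does not roll.
- charger: black charger, fixed, 121x86x30 mm. Origin under the middle of its bays at desk level. Bays at y=+23 and -23 mm, 30 mm wide, run along x; bay floor 16 mm up, only a 4 mm base for x within 22 mm (finger room). Lower a cell at x=0 (+-6 mm) onto the floor: its end pushes back the sprung slider (sloped, 45 mm high, under 1 N) at the -x end; the spring then shifts it to x=0 to +8 mm
- tray: grey plastic storage tray, fixed to the desk, 104x86x28 mm. Origin under its middle at desk level. Bays at y=+23 and -23 mm, 30 mm wide, run along x; bay floor 16 mm up, only a 4 mm base for x within 22 mm (finger room). A cell belongs at x=0 and has 9 mm play either way
- block_battery: bystander: yellow and black block battery lying on the desk, 26 x 52 x 17 mm; origin under its middle, y lengthwise. The desk to its left is always bare for x 0.33 to 0.37 m, y 0.20 to 0.32 m
- tape_red: bystander: roll of red insulating tape lying flat on the desk, 60 mm across, 19 mm high; origin under its middle

How it is judged (in metres and radians):
At the end, for the whole second after the job is handed in: Purple and white cells in the charger's bays, green and orange in the tray's, one to a bay: within 12 mm along and 8 mm across the bay, cell origin 12 to 19.5 mm high (resting on the floor of the bay at 16), within 0.2 rad of the bay's direction, all at rest (x of cell_purple in the frame of charger between -0.012 and 0.012 m and (y of cell_purple in the frame of charger between 0.015 and 0.031 m or y of cell_purple in the frame of charger between -0.031 and -0.015 m) and z of cell_purple in the frame of charger between 0.012 and 0.0195 m and angle between the y axis of each of cell_purple, cell_white and the x axis of charger, either way round below 0.2 rad and linear speed of each of cell_purple, cell_white, cell_green, cell_orange below 0.02 m/s and x of cell_white in the frame of charger between -0.012 and 0.012 m and (y of cell_white in the frame of charger between 0.015 and 0.031 m or y of cell_white in the frame of charger between -0.031 and -0.015 m) and z of cell_white in the frame of charger between 0.012 and 0.0195 m and x of cell_green in the frame of tray between -0.012 and 0.012 m and (y of cell_green in the frame of tray between 0.015 and 0.031 m or y of cell_green in the frame of tray between -0.031 and -0.015 m) and z of cell_green in the frame of tray between 0.012 and 0.0195 m and angle between the y axis of each of cell_green, cell_orange and the x axis of tray, either way round below 0.2 rad and x of cell_orange in the frame of tray between -0.012 and 0.012 m and (y of cell_orange in the frame of tray between 0.015 and 0.031 m or y of cell_orange in the frame of tray between -0.031 and -0.015 m) and z of cell_orange in the frame of tray between 0.012 and 0.0195 m); the robot touches nothing.
It fails at once if the block battery is moved by more than 25 mm (distance of block_battery from where it was at the start of the episode above 0.025 m).
It fails at once if the roll of red tape is moved by more than 25 mm (distance of tape_red from where it was at the start of the episode above 0.025 m).
It also fails if it takes over 122 s, if anything falls off the work surface, if the arm or the gripper's body presses on something with over 40 N, if the wrist force passes 120 N, or if a joint passes its speed limit or range.

## Working session

There is one attempt and no reset: what is moved stays moved. The work goes in short steps, Python scripts to look and compute and a tool call to move; the robot and the scene stay as the last step left them, time stands still between calls to the robot, and variables do not carry over. Pictures are saved under pics/ and viewed, at most 14 in all, crops included, and the job is handed in when it is done.

Besides the shell and the picture viewer there is one more tool, called after "Emit:" by a JSON object that holds its "name" and its "arguments". step_arm: Moves the arm, as the interface text tells. Scaled input: -1 to 1 covers 0.25 m each way for a shift and 180 degrees each way for a turn. Its arguments: {"type":"object","properties":{"targets":{"type":"array","items":{"type":"array","items":{"type":"number"}}}},"required":["targets"]}

```bash
mkdir -p pics; python3 - <<'E'
from rig import *
import cv2,numpy as np
s=read_state();print(s['position'],s['tcp_rot'],s['opening'],s['time_s'])
for n in("top","scene"):
    c=capture(n);cv2.imwrite(f"pics/{n}0.png",c['color'][:,:,::-1]);np.savez(f"{n}0.npz",**c);print(n,c['mtx'],c['pose'])
E
```

```text
[ 0.24084257 -0.57594886  0.22957241] [[ 9.22672048e-01  3.85585344e-01 -4.84870634e-04]
 [ 3.85585471e-01 -9.22669684e-01  2.12103940e-03]
 [ 3.70466270e-04 -2.14398283e-03 -9.99997633e-01]] 0.9964276924330234 0.0
top [[440.37874632   0.         317.7615846 ]
 [  0.         440.37874632 240.25906292]
 [  0.           0.           1.        ]] [[ 0.02269553 -0.98764587  0.15505015  0.27101908]
 [-0.99972106 -0.02140647  0.00997858  0.04686418]
 [-0.00653623 -0.15523337 -0.9878562   1.21963349]
 [ 0.          0.          0.          1.        ]]
scene [[448.12938831   0.         317.93187297]
 [  0.         448.12938831 238.79173768]
 [  0.           0.           1.        ]] [[ 0.5201441  -0.53479436  0.66591674 -0.19691013]
 [-0.85396069 -0.31270035  0.41589618 -0.33323771]
 [-0.01418653 -0.78499266 -0.6193426   0.63843401]
 [ 0.          0.          0.          1.        ]]
```

View pics/top0.png

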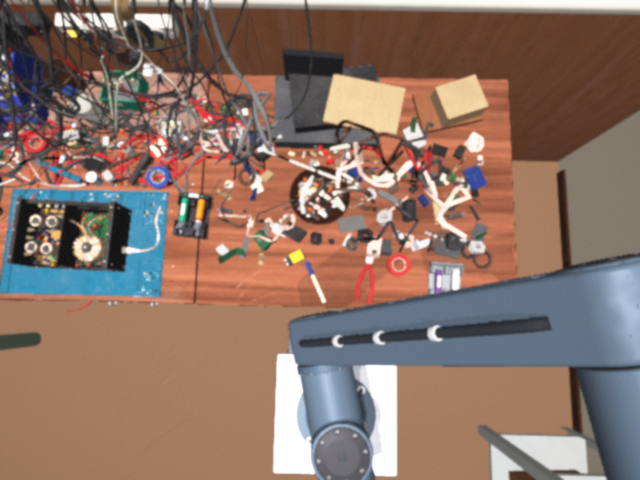

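View pics/scene0.png

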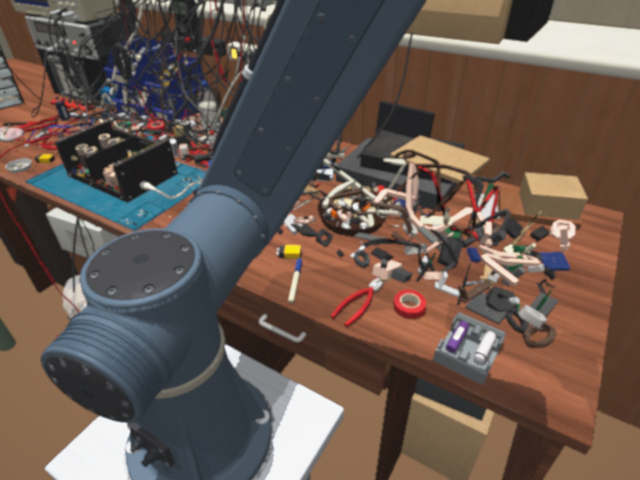

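Top view: charger with green (183,213) and orange (201,210) cells around (192,215). Tray with purple (438,278) and white (453,281) around (446,277). Block battery at (294,257), tape at (399,264). The scene view shows the tray at (470,345), with purple at (456,336) and white at (484,346).

```bash
cat > h.py <<'E'
import numpy as np,cv2
def ray(c,uv,z):
    uv=np.atleast_2d(np.float64(uv)); d=np.c_[uv,np.ones(len(uv))]@np.linalg.inv(c['mtx']).T@c['pose'][:3,:3].T
    o=c['pose'][:3,3]; return o+d*((z-o[2])/d[:,2])[:,None]
def proj(c,p):
    q=(np.atleast_2d(p)-c['pose'][:3,3])@c['pose'][:3,:3]@c['mtx'].T
    return q[:,:2]/q[:,2:]
E
python3 - <<'E'
from h import *
from rig import *
c=np.load("top0.npz")
for n,p in dict(green=(183,213),orange=(201,210),purple=(438,278),white=(453,281),block=(294,257),tape=(399,264)).items(): print(n,ray(c,p,.02).round(3))
im=c['color']
a=cv2.resize(im[185:250,160:225],None,fx=6,fy=6,interpolation=2);b=cv2.resize(im[250:315,415:480],None,fx=6,fy=6,interpolation=2)
cv2.imwrite("pics/crop.png",np.hstack([a,b])[:,:,::-1])
w=capture("wrist");np.savez("w0.npz",**w);cv2.imwrite("pics/w0.png",w['color'][:,:,::-1]);print(w['pose'],w['mtx'])
E
```

```text
green [[0.528 0.437 0.02 ]]
orange [[0.538 0.387 0.02 ]]
purple [[ 0.363 -0.27   0.02 ]]
white [[ 0.355 -0.31   0.02 ]]
block [[0.411 0.123 0.02 ]]
tape [[ 0.398 -0.164  0.02 ]]
[[ 0.38456472 -0.89279028 -0.23459647  0.30502833]
 [-0.92309563 -0.37251767 -0.09552511 -0.55082726]
 [-0.00210744  0.25329056 -0.96738795  0.38438925]
 [ 0.          0.          0.          1.        ]] [[412.17778523   0.         319.35418594]
 [  0.         412.17778523 238.49776161]
 [  0.           0.           1.        ]]
```

View pics/crop.png

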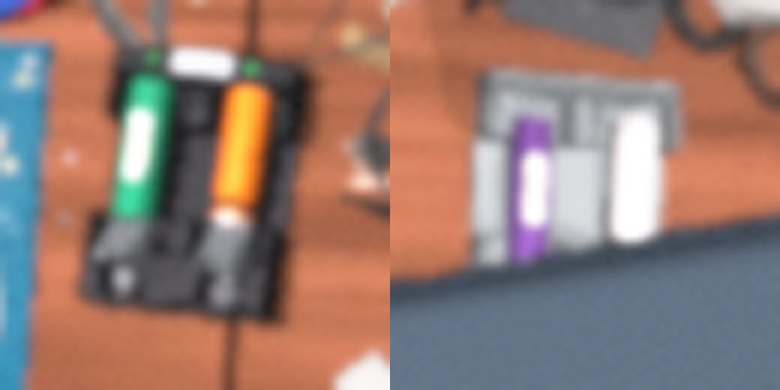

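View pics/w0.png

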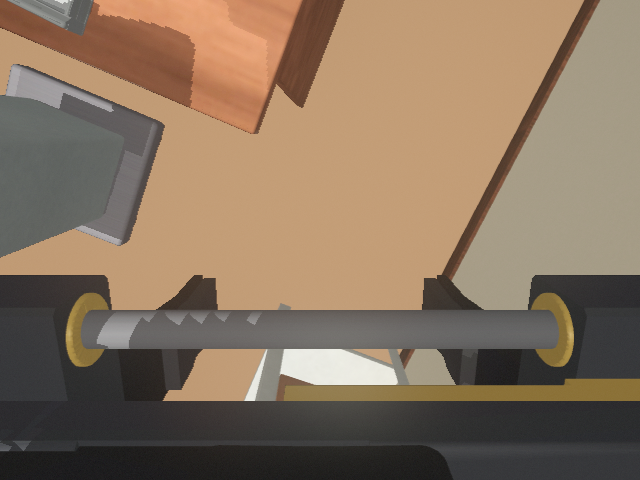

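The crop shows each bay clearly: charger sliders at the near (-x) end, cells running roughly along world x. In the wrist view, image-up is tool +x and the tray is just visible at the upper left. I'll move to look at the tray.

Emit:
{"name": "step_arm", "arguments": {"targets": [[-0.22, 0.2, 0.2, 0, -0.05], [-0.22, 0.2, 0.4, 0, -0.09], [-0.22, 0.2, 0.6, 0, -0.126], [-0.22, 0.2, 0.8, 0, -0.126], [-0.22, 0.2, 1, 0, -0.126], [-0.22, 0.2, 1, 0, -0.126], [-0.22, 0.2, 1, 0, -0.126], [-0.22, 0.2, 1, 0, -0.126]]}}

```text
time_s: 0.95
position: [0.2917, -0.3286, 0.2311]
tcp_rot: [[1.0, 0.0, 0.001], [0.0, -1.0, -0.003], [0.001, 0.003, -1.0]]
force: [0.6, -0.2, 0.6]
opening: 0.419
grasp_force: 0.0
```

```bash
python3 - <<'E'
from h import *
from rig import *
s=read_state();print(s['position'],s['tcp_rot'].round(3) if hasattr(s['tcp_rot'],'round') else s['tcp_rot'],s['opening'],s['time_s'],s['qvel'])
w=capture("wrist");np.savez("w1.npz",**w);cv2.imwrite("pics/w1.png",w['color'][:,:,::-1])
E
```

```text
[ 0.29166116 -0.32861934  0.23107732] [[ 1.     0.     0.001]
 [ 0.    -1.    -0.003]
 [ 0.001  0.003 -1.   ]] 0.4185032236498768 0.95 [-1.03694911  1.17664887 -1.76226735  0.00455386 -0.01625196  0.07415558]
```

View pics/w1.png

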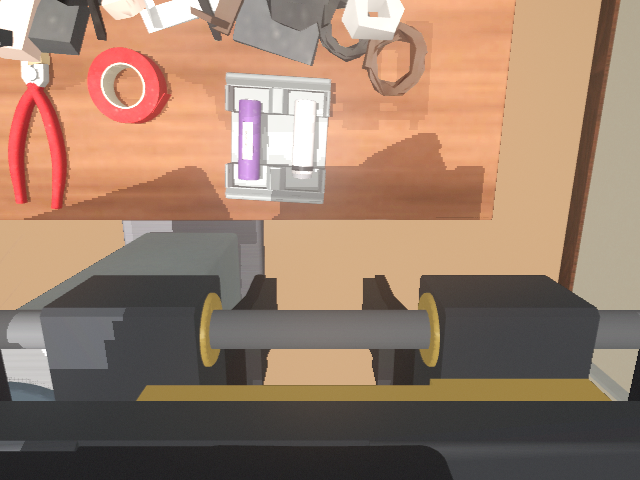

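Wrist view: tray outline corners about (227,74), (331,80), (324,203), (227,195). Purple cell is centred at (249,139), white at (303,139), tape at (127,86).

```bash
cat >> h.py <<'E'
def mask(im,col):
    h=cv2.cvtColor(np.ascontiguousarray(im),cv2.COLOR_RGB2HSV);r={'purple':((125,90,50),(155,255,255)),'white':((0,0,232),(180,25,255)),'green':((50,100,40),(90,255,255)),'orange':((8,170,150),(22,255,255))}[col]
    return cv2.morphologyEx(cv2.inRange(h,*map(np.array,r)),cv2.MORPH_CLOSE,np.ones((9,9)))
def cell(c,col,roi,z=.0255):
    x0,y0,x1,y1=roi;m=mask(c['color'],col)[y0:y1,x0:x1]
    k=max(cv2.findContours(m,0,1)[0],key=cv2.contourArea)
    b=cv2.boxPoints(cv2.minAreaRect(k))+[x0,y0]
    P=ray(c,b,z);e=[P[1]-P[0],P[2]-P[1]];e.sort(key=np.linalg.norm)
    a=np.degrees(np.arctan2(e[1][1],e[1][0]));a=(a+90)%180-90
    print(col,'px',b.mean(0).round(1),'ctr',P.mean(0).round(4),'size',[np.linalg.norm(v).round(4) for v in e],'yaw',a.round(1))
    return P.mean(0),a
E
python3 - <<'E'
from h import *
c=np.load("w1.npz")
cell(c,'purple',(215,60,340,215));cell(c,'white',(280,85,325,190))
P=ray(c,[(227,74),(331,80),(324,203),(227,195)],.028);print(P.round(4),P.mean(0),np.linalg.norm(np.diff(P,axis=0),axis=1))
b=cv2.resize(c['color'][60:215,215:340],None,fx=4,fy=4,interpolation=2)
cv2.imwrite("pics/c1.png",b[:,:,::-1])
E
```

```text
purple px [239. 170.] ctr [ 0.3283 -0.2608  0.0255] size [np.float64(0.0), np.float64(0.0)] yaw 0.0
white px [302. 133.] ctr [ 0.3583 -0.3156  0.0255] size [np.float64(0.0363), np.float64(0.0739)] yaw 0.1
[[ 0.4058 -0.2554  0.028 ]
 [ 0.4011 -0.3399  0.028 ]
 [ 0.2998 -0.3344  0.028 ]
 [ 0.3069 -0.2497  0.028 ]] [ 0.35339511 -0.29483413  0.028     ] [0.08462448 0.10153386 0.08496633]
```

View pics/c1.png

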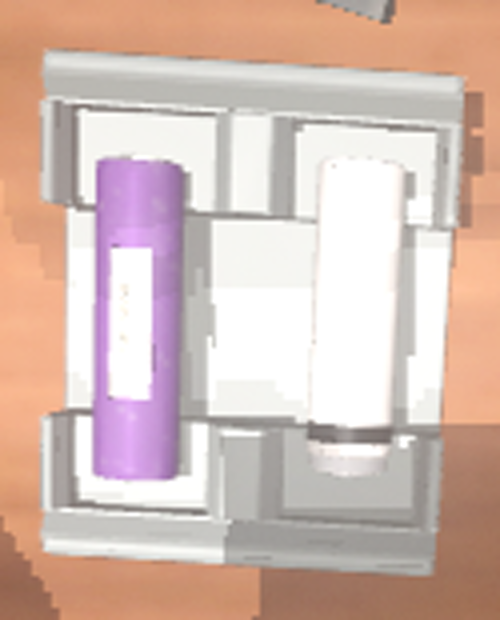

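Crop of the tray: purple spans (97–184,158) to (93–178,478), white spans (319–405,158) to (312–388,473). I'll convert those corner readings and relax the purple threshold.

```bash
sed -i 's/(125,90,50)/(120,50,50)/' h.py; python3 - <<'E'
from h import *
c=np.load("w1.npz")
cell(c,'purple',(215,60,340,215))
for q in ([(97,158),(184,158),(178,478),(93,478)],[(319,158),(405,158),(388,473),(312,473)]):
    P=ray(c,np.array(q)/4+[215,60],.0255);d=P[0]+P[1]-P[2]-P[3]
    print(P.mean(0),np.linalg.norm(P[0]-P[3]),np.linalg.norm(P[0]-P[1]),np.degrees(np.arctan2(d[1],d[0])))
t=np.array([.3534,-.2948]);a=np.radians(-3.2);R=np.array([[np.cos(a),-np.sin(a)],[np.sin(a),np.cos(a)]])
print(t+R@[0,.023],t+R@[0,-.023])
E
```

```text
purple px [248.7 139.5] ctr [ 0.3532 -0.2703  0.0255] size [np.float64(0.0172), np.float64(0.0656)] yaw -3.9
[ 0.35317381 -0.27093641  0.0255    ] 0.06627947041182865 0.018045157180814488 -3.415742106371694
[ 0.3536726  -0.31726209  0.0255    ] 0.06514324574556284 0.017852040680415886 -2.830911195572984
[ 0.35468389 -0.27183586] [ 0.35211611 -0.31776414]
```

Measurements agree: tray at (0.353,-0.295) with yaw -3.2°, and purple at (0.3535,-0.271). I'll hover over purple.

Emit:
{"name": "step_arm", "arguments": {"targets": [[-0.22, 0.1, 0.1, -0.2, -0.018], [-0.22, 0.2, 0.2, -0.4, -0.018], [-0.22, 0.25, 0.224, -0.52, -0.018], [-0.22, 0.25, 0.224, -0.6, -0.018], [-0.22, 0.25, 0.224, -0.6, -0.018], [-0.22, 0.25, 0.224, -0.6, -0.018], [-0.22, 0.25, 0.224, -0.6, -0.018]]}}

```text
time_s: 1.7
position: [0.3541, -0.2727, 0.0815]
tcp_rot: [[0.998, -0.058, 0.002], [-0.058, -0.998, -0.003], [0.002, 0.002, -1.0]]
force: [-0.5, 0.2, 0.1]
opening: 0.39
grasp_force: 0.0
```

```bash
python3 - <<'E'
from h import *
from rig import *
w=capture("wrist");s=read_state();print(s['position'],s['opening'],s['tcp_rot'])
np.savez("w2.npz",**w);cv2.imwrite("pics/w2.png",w['color'][:,:,::-1])
print(proj(w,[[s['position'][0],s['position'][1],.0343]]))
E
```

```text
[ 0.35408232 -0.27257048  0.08179942] 0.3909398940346957 [[ 0.9983184  -0.05792591  0.00222694]
 [-0.0579193  -0.99831697 -0.00292902]
 [ 0.00239286  0.00279511 -0.99999323]]
[[316.85321046 269.8267905 ]]
```

View pics/w2.png

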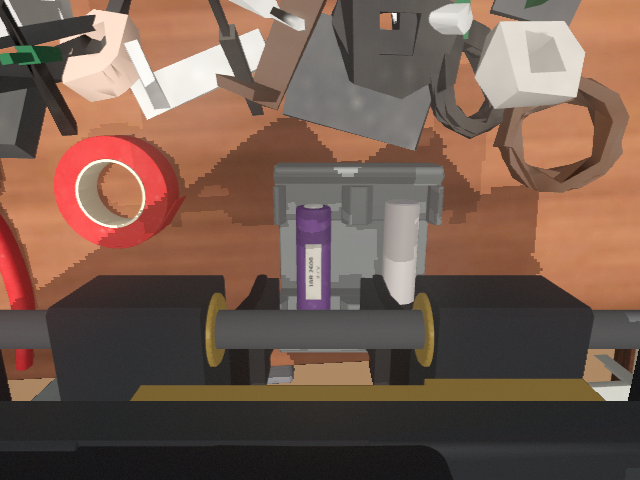

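Wrist view over the tray: purple's axis is at column ~313 and the white cell at (402,250). Checking the lateral offset numerically.

```bash
python3 - <<'E'
from h import *
w=np.load("w2.npz")
P=ray(w,[(297,215),(331,215),(296,300),(331,300)],.0255);print(P.round(4),(P[0]+P[1])/2,(P[2]+P[3])/2)
P=ray(w,[(384,215),(420,215)],.0255);print(P.mean(0))
E
```

```text
[[ 0.3817 -0.2639  0.0255]
 [ 0.3807 -0.2815  0.0255]
 [ 0.3343 -0.2599  0.0255]
 [ 0.3331 -0.2791  0.0255]] [ 0.38120839 -0.27269891  0.0255    ] [ 0.33372619 -0.26945878  0.0255    ]
[ 0.37847746 -0.31847682  0.0255    ]
```

Emit:
{"name": "step_arm", "arguments": {"targets": [[-0.22, 0, 0.007, -0.1, 0], [-0.22, 0, 0.007, -0.18, 0], [-0.22, 0, 0.007, -0.256, 0], [-0.22, 0, 0.007, -0.256, 0], [-0.22, 0, 0.007, -0.256, 0], [-1, 0, 0.007, -0.256, 0], [-1, 0, 0.007, -0.256, 0], [-1, 0, 0.007, -0.256, 0], [-1, 0, 0.007, -0.256, 0], [-1, 0, 0.007, -0.256, 0], [-1, 0, 0.007, -0.1, 0], [-1, 0, 0.007, 0.1, 0], [-1, 0, 0.007, 0.2, 0], [-1, 0, 0.007, 0.2, 0]]}}

```text
time_s: 3.15
position: [0.355, -0.2706, 0.1337]
tcp_rot: [[0.998, -0.056, 0.005], [-0.056, -0.998, -0.006], [0.005, 0.006, -1.0]]
force: [0.4, -0.1, -1.0]
opening: 0.206
grasp_force: 30.0
```

Purple is held. Carrying it to the bare spot.

Emit:
{"name": "step_arm", "arguments": {"targets": [[-1, 0.1, 0.15, 0.1, 0], [-1, 0.2, 0.3, 0.1, 0], [-1, 0.26, 0.48, 0.1, 0], [-1, 0.3, 0.66, 0.1, 0], [-1, 0.3, 0.84, 0.1, 0], [-1, 0.3, 1, 0.1, 0]]}}

```text
time_s: 3.75
position: [0.4274, -0.0165, 0.1544]
tcp_rot: [[0.998, -0.056, -0.003], [-0.056, -0.998, 0.001], [-0.003, -0.001, -1.0]]
force: [0.3, 1.2, -0.5]
opening: 0.209
grasp_force: 30.0
```

Emit:
{"name": "step_arm", "arguments": {"targets": [[-1, 0, 0.18, 0, 0], [-1, -0.05, 0.36, 0, 0], [-1, -0.13, 0.54, 0, 0], [-1, -0.2, 0.7, -0.1, 0], [-1, -0.28, 0.86, -0.2, 0], [-1, -0.34, 1, -0.3, 0], [-1, -0.34, 1, -0.4, 0], [-1, -0.34, 1, -0.4, 0], [-1, -0.34, 1, -0.4, 0]]}}

```text
time_s: 4.65
position: [0.3428, 0.2308, 0.0549]
tcp_rot: [[0.998, -0.056, -0.003], [-0.056, -0.998, -0.001], [-0.003, 0.001, -1.0]]
force: [0.2, -0.5, -0.3]
opening: 0.211
grasp_force: 30.0
```

The grasp leaves the fingertips about 7 mm below the cell, so on the desk it will have to be released with the tips just above the surface.

Emit:
{"name": "step_arm", "arguments": {"targets": [[-1, 0, 0, -0.1, 0], [-1, 0, 0, -0.17, 0], [-1, 0, 0, -0.182, 0], [-1, 0, 0, -0.182, 0], [-1, 0, 0, -0.182, 0], [-0.4, 0, 0, -0.182, 0], [-0.22, 0, 0, -0.182, 0], [-0.22, 0, 0, -0.182, 0], [-0.22, 0, 0, -0.182, 0], [-0.22, 0, 0, -0.1, 0], [-0.22, 0, 0, 0.1, 0], [-0.22, 0, 0, 0.3, 0], [-0.22, 0, 0, 0.5, 0], [-0.22, 0.15, 0.15, 0.6, 0], [-0.22, 0.3, 0.3, 0.6, 0], [-0.22, 0.42, 0.45, 0.6, 0], [-0.22, 0.46, 0.6, 0.6, 0], [-0.22, 0.46, 0.72, 0.6, 0], [-0.22, 0.46, 0.72, 0.6, 0], [-0.22, 0.46, 0.72, 0.6, 0]]}}

```text
time_s: 6.65
position: [0.4574, 0.411, 0.2047]
tcp_rot: [[0.998, -0.055, -0.002], [-0.055, -0.998, -0.002], [-0.002, 0.002, -1.0]]
force: [-1.4, 0.1, -1.0]
opening: 0.391
grasp_force: 0.0
```

```bash
python3 - <<'E'
from h import *
from rig import *
w=capture("wrist");t=capture("top");s=read_state();print(s['position'],s['opening'],s['time_s'])
np.savez("w3.npz",**w);np.savez("t3.npz",**t)
cv2.imwrite("pics/w3.png",w['color'][:,:,::-1])
P=proj(t,[.3435,.2307,.01])[0].round().astype(int);print(P)
E
```

```text
[0.45758028 0.40987923 0.2050655 ] 0.3909379807567026 6.75
[254 281]
```

View pics/w3.png

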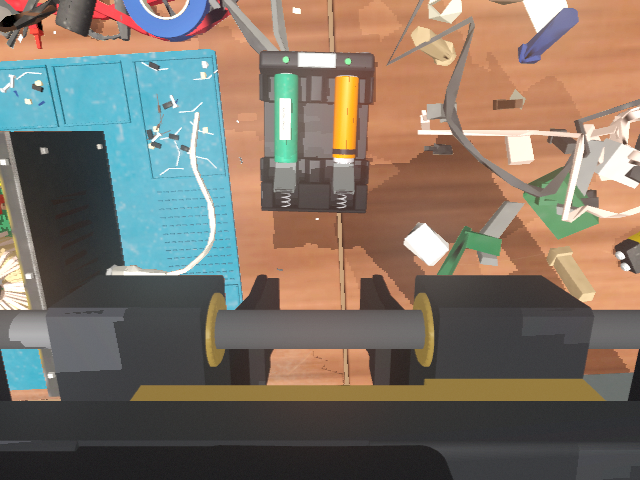

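Wrist view: charger at (318,131), green (286,118) and orange (345,119), sliders at the bottom, and the black instrument box's right wall at column ~105–125. I'll measure these and check purple's resting place.

```bash
python3 - <<'E'
from h import *
w=np.load("w3.npz")
cell(w,'green',(265,68,305,170));cell(w,'orange',(325,68,365,170))
C=ray(w,[(260,52),(375,54),(367,212),(262,208)],.03);print(C.round(3))
print('box',ray(w,[(125,265),(105,132)],.06).round(3))
im=w['color'];a=cv2.resize(im[40:225,250:385],None,fx=3.2,fy=3.2,interpolation=2)
t=np.load("t3.npz")['color'][245:315,225:295];t=cv2.resize(t,(a.shape[0]//2,a.shape[0]//2),interpolation=2)
t=cv2.copyMakeBorder(t,0,a.shape[0]-t.shape[0],0,0,0)
cv2.imwrite("pics/c3.png",np.hstack([a,t])[:,:,::-1])
E
```

```text
green px [285.5 118. ] ctr [0.5364 0.4316 0.0255] size [np.float64(0.0159), np.float64(0.0658)] yaw -4.0
orange px [345.  116.6] ctr [0.5349 0.3854 0.0255] size [np.float64(0.0175), np.float64(0.0607)] yaw -5.2
[[0.585 0.446 0.03 ]
 [0.579 0.362 0.03 ]
 [0.46  0.371 0.03 ]
 [0.468 0.456 0.03 ]]
box [[0.436 0.56  0.06 ]
 [0.534 0.556 0.06 ]]
```

View pics/c3.png

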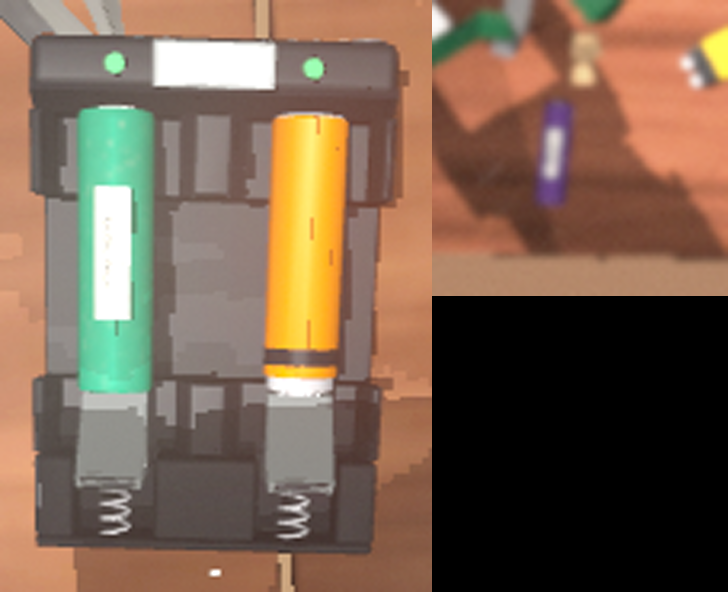

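Crop: green runs from (115,108) to (115,391), orange from (310,115) to (302,392). The finger-room gap spans rows 197–378 on the left and 207–378 on the right. Purple lies clear and straight on the desk.

```bash
python3 - <<'E'
from h import *
w=np.load("w3.npz")
f=lambda q,z:ray(w,np.array(q)/3.2+[250,40],z)
for z in(.016,.03):
    P=f([(45,197),(45,378),(378,207),(378,378)],z);print(z,P.round(4),P.mean(0))
P=f([(78,108),(155,108),(152,391),(78,391)],.0255);print('g',P.mean(0),(P[:2]-P[2:][::-1]).mean(0))
P=f([(272,115),(349,115),(339,392),(265,392)],.0255);print('o',P.mean(0),(P[:2]-P[2:][::-1]).mean(0))
E
```

```text
0.016 [[0.5509 0.4483 0.016 ]
 [0.507  0.4523 0.016 ]
 [0.544  0.3661 0.016 ]
 [0.5022 0.3671 0.016 ]] [0.52603735 0.40843053 0.016     ]
0.03 [[0.5499 0.4466 0.03  ]
 [0.5078 0.4504 0.03  ]
 [0.5433 0.3677 0.03  ]
 [0.5033 0.3687 0.03  ]] [0.5260769  0.40834539 0.03      ]
g [0.53634971 0.4311267  0.0255    ] [ 0.06586775 -0.00541718  0.        ]
o [0.53286107 0.38493254 0.0255    ] [ 0.06461811 -0.00463577  0.        ]
```

Charger origin ≈ (0.527, 0.4085) with yaw -4.5°, and the cells sit at +8 mm as described. Hovering over green.

Emit:
{"name": "step_arm", "arguments": {"targets": [[-0.22, 0.1, 0.04, -0.1, -0.007], [-0.22, 0.2, 0.084, -0.25, -0.007], [-0.22, 0.306, 0.084, -0.4, -0.007], [-0.22, 0.306, 0.084, -0.5, -0.007], [-0.22, 0.306, 0.084, -0.5, -0.007], [-0.22, 0.306, 0.084, -0.5, -0.007], [-0.22, 0.306, 0.084, -0.5, -0.007]]}}

```text
time_s: 7.45
position: [0.5357, 0.4323, 0.0828]
tcp_rot: [[0.997, -0.079, 0.003], [-0.079, -0.997, 0.001], [0.002, -0.002, -1.0]]
force: [0.5, 0.1, -0.1]
opening: 0.389
grasp_force: 0.0
```

```bash
python3 - <<'E'
from h import *
from rig import *
w=capture("wrist");s=read_state();print(s['position'],s['opening'],s['time_s'])
np.savez("w4.npz",**w)
cv2.imwrite("pics/w4.png",w['color'][150:350,200:440,::-1].repeat(3,0).repeat(3,1))
E
```

```text
[0.53579062 0.43254685 0.08309016] 0.38858448043629823 7.5
```

View pics/w4.png

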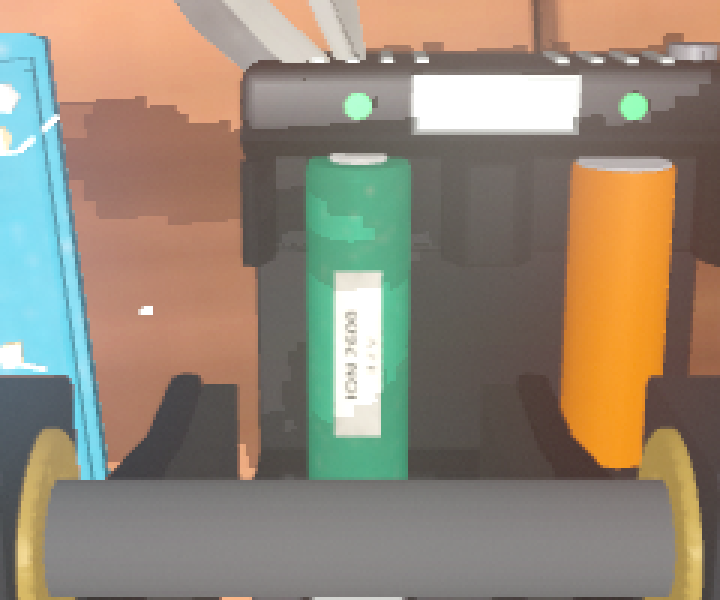

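Crop: green edges at columns 307–411 (row 200) and 308–409 (row 440).

```bash
python3 - <<'E'
from h import *
w=np.load("w4.npz")
P=ray(w,np.array([(307,200),(411,200),(308,440),(409,440),(571,200),(676,200)])/3+[200,150],.0255);print(P.round(4));print(P.reshape(3,2,3).mean(1))
E
```

```text
[[0.5621 0.4382 0.0255]
 [0.5607 0.4201 0.0255]
 [0.5173 0.4421 0.0255]
 [0.5158 0.4236 0.0255]
 [0.5585 0.3922 0.0255]
 [0.557  0.3739 0.0255]]
[[0.56141851 0.42915775 0.0255    ]
 [0.5165682  0.43283169 0.0255    ]
 [0.55774608 0.38307724 0.0255    ]]
```

Emit:
{"name": "step_arm", "arguments": {"targets": [[-0.22, -0.006, -0.005, -0.1, 0], [-0.22, -0.006, -0.005, -0.18, 0], [-0.22, -0.006, -0.005, -0.26, 0], [-0.22, -0.006, -0.005, -0.26, 0], [-0.22, -0.006, -0.005, -0.26, 0], [-1, -0.006, -0.005, -0.26, 0], [-1, -0.006, -0.005, -0.26, 0], [-1, -0.006, -0.005, -0.26, 0], [-1, -0.006, -0.005, -0.26, 0], [-1, -0.006, -0.005, -0.26, 0], [-1, -0.006, -0.005, -0.2, 0], [-1, -0.006, -0.005, -0.1, 0], [-1, -0.006, -0.005, 0.1, 0], [-1, -0.006, -0.005, 0.28, 0], [-1, -0.006, -0.005, 0.28, 0]]}}

```text
time_s: 9.0
position: [0.5379, 0.4335, 0.1592]
tcp_rot: [[0.997, -0.078, 0.014], [-0.078, -0.997, 0.008], [0.013, -0.009, -1.0]]
force: [0.3, 1.4, 0.2]
opening: 0.205
grasp_force: 30.0
```

Emit:
{"name": "step_arm", "arguments": {"targets": [[-1, -0.08, -0.14, 0, 0], [-1, -0.16, -0.3, 0, 0], [-1, -0.24, -0.46, 0, 0], [-1, -0.32, -0.64, 0, 0], [-1, -0.4, -0.82, 0, 0], [-1, -0.4, -1, 0, 0]]}}

```text
time_s: 9.6
position: [0.4287, 0.1793, 0.1503]
tcp_rot: [[0.997, -0.077, -0.005], [-0.077, -0.997, -0.001], [-0.005, 0.001, -1.0]]
force: [0.8, -0.3, -0.3]
opening: 0.209
grasp_force: 30.0
```

Emit:
{"name": "step_arm", "arguments": {"targets": [[-1, 0, -0.18, 0, 0], [-1, 0, -0.36, 0, 0], [-1, 0, -0.54, 0, 0], [-1, 0, -0.7, 0, 0], [-1, 0, -0.86, 0, 0], [-1, 0, -1, 0, 0]]}}

```text
time_s: 10.2
position: [0.433, -0.0711, 0.1507]
tcp_rot: [[0.997, -0.079, -0.0], [-0.079, -0.997, -0.0], [-0.0, 0.0, -1.0]]
force: [-0.3, -0.2, 0.5]
opening: 0.207
grasp_force: 30.0
```

Emit:
{"name": "step_arm", "arguments": {"targets": [[-1, -0.05, -0.16, 0, 0.007], [-1, -0.12, -0.32, 0, 0.007], [-1, -0.2, -0.48, 0, 0.007], [-1, -0.26, -0.64, 0, 0.007], [-1, -0.326, -0.808, -0.1, 0.007], [-1, -0.326, -0.808, -0.2, 0.007], [-1, -0.326, -0.808, -0.284, 0.007], [-1, -0.326, -0.808, -0.284, 0.007], [-1, -0.326, -0.808, -0.284, 0.007], [-1, -0.326, -0.808, -0.284, 0.007]]}}

```text
time_s: 11.2
position: [0.3525, -0.2713, 0.0804]
tcp_rot: [[0.998, -0.056, 0.001], [-0.056, -0.998, -0.001], [0.001, 0.001, -1.0]]
force: [0.6, 0.9, -0.3]
opening: 0.206
grasp_force: 30.0
```

```bash
python3 - <<'E'
from h import *
from rig import *
w=capture("wrist");s=read_state();print(s['position'],s['opening'],s['time_s'])
np.savez("w5.npz",**w)
cv2.imwrite("pics/w5.png",w['color'][130:390,200:440,::-1].repeat(2,0).repeat(2,1))
E
```

```text
[ 0.35265561 -0.27135057  0.08057702] 0.20486311843275082 11.25
```

View pics/w5.png

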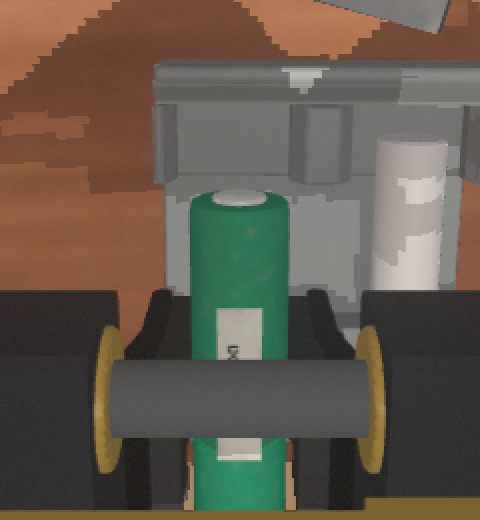

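Green is held straight and centred over the left bay; white stands in the right bay at (408,215) in the crop. Lowering, releasing, then moving to white.

Emit:
{"name": "step_arm", "arguments": {"targets": [[-1, 0, 0, -0.1, 0], [-1, 0, 0, -0.18, 0], [-1, 0, 0, -0.248, 0], [-1, 0, 0, -0.248, 0], [-1, 0, 0, -0.248, 0], [-0.4, 0, 0, -0.248, 0], [-0.22, 0, 0, -0.248, 0], [-0.22, 0, 0, -0.248, 0], [-0.22, 0, 0, -0.248, 0], [-0.22, 0, 0, -0.15, 0], [-0.22, 0, 0, 0, 0], [-0.22, 0.004, -0.1, 0.05, 0], [-0.22, 0.004, -0.186, 0, 0], [-0.22, 0.004, -0.186, 0, 0], [-0.22, 0.004, -0.186, 0, 0], [-0.22, 0.004, -0.186, 0, 0]]}}

```text
time_s: 12.85
position: [0.3523, -0.3161, 0.0793]
tcp_rot: [[0.998, -0.056, -0.001], [-0.056, -0.998, 0.002], [-0.002, -0.002, -1.0]]
force: [0.7, 0.3, 0.1]
opening: 0.39
grasp_force: 0.0
```

```bash
python3 - <<'E'
from h import *
from rig import *
w=capture("wrist");s=read_state();print(s['position'],s['opening'],s['time_s'])
np.savez("w6.npz",**w)
cv2.imwrite("pics/w6.png",w['color'][150:350,200:440,::-1].repeat(3,0).repeat(3,1))
E
```

```text
[ 0.35239015 -0.31609225  0.07933168] 0.3917626607700574 12.9
```

View pics/w6.png

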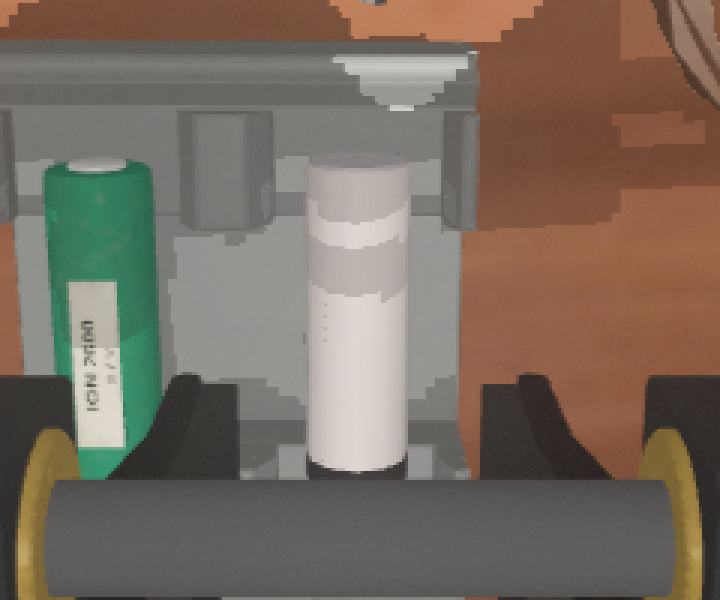

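Green is seated in the left bay. White edges in the crop: 307–410 (row 200), 307–407 (row 440).

```bash
python3 - <<'E'
from h import *
w=np.load("w6.npz")
P=ray(w,np.array([(307,200),(410,200),(307,440),(407,440),(358,160),(358,475),(100,165)])/3+[200,150],.0255);print(P.round(4));print(P[:4].reshape(2,2,3).mean(1))
E
```

```text
[[ 0.3791 -0.3097  0.0255]
 [ 0.3781 -0.3274  0.0255]
 [ 0.3348 -0.3067  0.0255]
 [ 0.3338 -0.3247  0.0255]
 [ 0.3855 -0.3188  0.0255]
 [ 0.3275 -0.3155  0.0255]
 [ 0.3872 -0.2748  0.0255]]
[[ 0.37855435 -0.31851339  0.0255    ]
 [ 0.33432774 -0.31570156  0.0255    ]]
```

Emit:
{"name": "step_arm", "arguments": {"targets": [[-0.22, 0, 0.002, -0.1, 0], [-0.22, 0, 0.002, -0.18, 0], [-0.22, 0, 0.002, -0.252, 0], [-0.22, 0, 0.002, -0.252, 0], [-0.22, 0, 0.002, -0.252, 0], [-1, 0, 0.002, -0.252, 0], [-1, 0, 0.002, -0.252, 0], [-1, 0, 0.002, -0.252, 0], [-1, 0, 0.002, -0.252, 0], [-1, 0, 0.002, -0.252, 0], [-1, 0, 0.002, -0.1, 0], [-1, 0, 0.002, 0.1, 0], [-1, 0.04, 0.1, 0.28, 0], [-1, 0.1, 0.25, 0.28, 0], [-1, 0.2, 0.4, 0.28, 0], [-1, 0.3, 0.58, 0.28, 0], [-1, 0.32, 0.78, 0.28, 0], [-1, 0.32, 1, 0.28, 0]]}}

```text
time_s: 14.7
position: [0.4341, -0.0728, 0.1498]
tcp_rot: [[0.998, -0.057, 0.002], [-0.057, -0.998, -0.001], [0.002, 0.001, -1.0]]
force: [-0.1, 0.0, -0.8]
opening: 0.212
grasp_force: 30.0
```

Emit:
{"name": "step_arm", "arguments": {"targets": [[-1, 0, 0.18, 0, 0], [-1, 0, 0.36, 0, 0], [-1, 0, 0.54, 0, 0], [-1, 0, 0.7, 0, 0], [-1, 0, 0.86, 0, 0], [-1, 0, 1, 0, 0]]}}

```text
time_s: 15.3
position: [0.4324, 0.1777, 0.1496]
tcp_rot: [[0.998, -0.056, -0.0], [-0.056, -0.998, 0.0], [-0.0, -0.0, -1.0]]
force: [0.2, -0.6, -0.6]
opening: 0.208
grasp_force: 30.0
```

Emit:
{"name": "step_arm", "arguments": {"targets": [[-1, 0.07, 0.16, 0, -0.007], [-1, 0.14, 0.32, 0, -0.007], [-1, 0.21, 0.48, 0, -0.007], [-1, 0.28, 0.64, 0, -0.007], [-1, 0.34, 0.8, 0, -0.007], [-1, 0.382, 0.92, 0, -0.007], [-1, 0.382, 0.998, -0.1, -0.007], [-1, 0.382, 0.998, -0.2, -0.007], [-1, 0.382, 0.998, -0.28, -0.007], [-1, 0.382, 0.998, -0.28, -0.007], [-1, 0.382, 0.998, -0.28, -0.007], [-1, 0.382, 0.998, -0.28, -0.007]]}}

```text
time_s: 16.5
position: [0.5294, 0.4255, 0.0809]
tcp_rot: [[0.997, -0.079, 0.002], [-0.079, -0.997, 0.001], [0.002, -0.001, -1.0]]
force: [0.1, -0.7, 0.4]
opening: 0.212
grasp_force: 30.0
```

```bash
python3 - <<'E'
from h import *
from rig import *
w=capture("wrist");s=read_state();print(s['position'],s['opening'],s['time_s'])
np.savez("w7.npz",**w)
cv2.imwrite("pics/w7.png",w['color'][130:390,200:440,::-1].repeat(2,0).repeat(2,1))
E
```

```text
[0.52954589 0.42557607 0.08118491] 0.20817373281606547 16.55
```

View pics/w7.png

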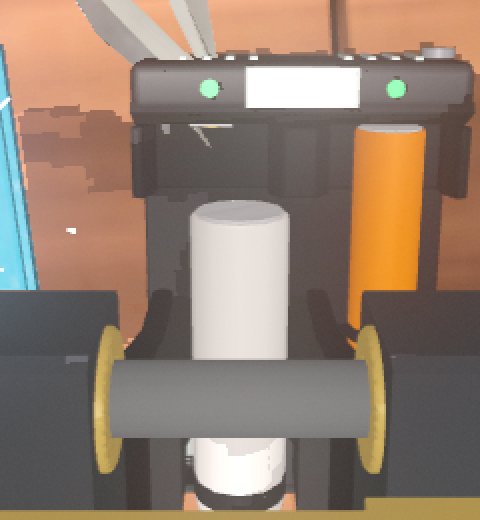

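White is held straight, but the TCP is about 6 mm to the right of the bay (row clipping on an earlier call). Correcting, then lowering slowly.

Emit:
{"name": "step_arm", "arguments": {"targets": [[-1, 0, 0.023, 0, 0], [-1, 0, 0.023, -0.05, 0], [-1, 0, 0.023, -0.1, 0], [-1, 0, 0.023, -0.14, 0], [-1, 0, 0.023, -0.17, 0], [-1, 0, 0.023, -0.2, 0], [-1, 0, 0.023, -0.23, 0], [-1, 0, 0.023, -0.25, 0], [-1, 0, 0.023, -0.25, 0], [-1, 0, 0.023, -0.25, 0]]}}

```text
time_s: 17.55
position: [0.5288, 0.4311, 0.0172]
tcp_rot: [[0.997, -0.078, 0.001], [-0.078, -0.997, 0.0], [0.001, -0.0, -1.0]]
force: [1.3, -1.0, 1.6]
opening: 0.205
grasp_force: 30.0
```

Emit:
{"name": "step_arm", "arguments": {"targets": [[-0.4, 0, 0, 0, 0], [-0.22, 0, 0, 0, 0], [-0.22, 0, 0, 0, 0], [-0.22, 0, 0, 0, 0], [-0.22, 0, 0, 0.1, 0], [-0.22, 0, 0, 0.26, 0], [-0.22, 0.005, -0.09, 0.3, 0], [-0.22, 0.005, -0.184, 0.26, 0], [-0.22, 0.005, -0.184, 0.25, 0], [-0.22, 0.005, -0.184, 0.25, 0], [-0.22, 0.005, -0.184, 0.25, 0], [-0.22, 0.005, -0.184, 0.25, 0]]}}

```text
time_s: 18.75
position: [0.5298, 0.3859, 0.0795]
tcp_rot: [[0.997, -0.078, 0.0], [-0.078, -0.997, 0.0], [0.0, -0.0, -1.0]]
force: [0.5, 0.2, -0.8]
opening: 0.39
grasp_force: 0.0
```

```bash
python3 - <<'E'
from h import *
from rig import *
w=capture("wrist");s=read_state();print(s['position'],s['opening'],s['time_s'])
np.savez("w8.npz",**w)
cell(w,'orange',(290,150,350,300))
cv2.imwrite("pics/w8.png",w['color'][150:350,200:440,::-1].repeat(3,0).repeat(3,1))
E
```

```text
[0.52974365 0.38590414 0.07946216] 0.39242604337608533 18.8
orange px [318.  250.5] ctr [0.5372 0.3851 0.0255] size [np.float64(0.0174), np.float64(0.0533)] yaw -4.0
```

View pics/w8.png

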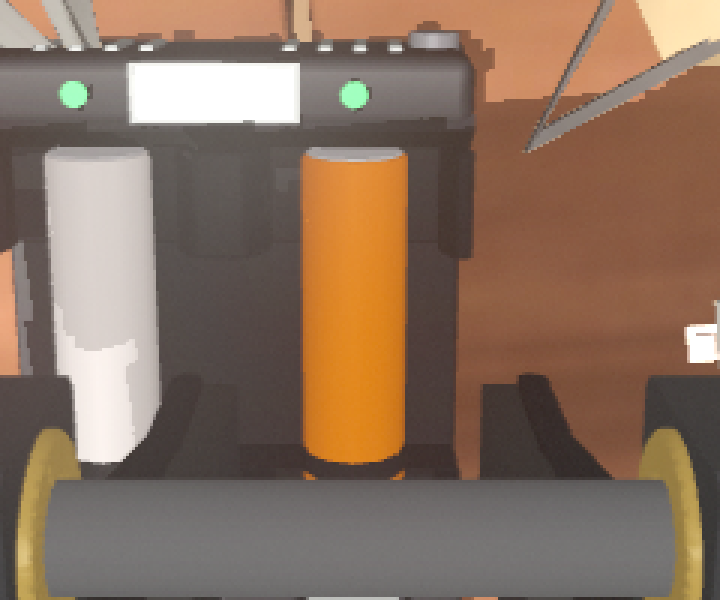

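White is seated and sprung up against the stop like orange. Orange is aligned with the gripper (columns 302–407 in the crop). Picking orange.

Emit:
{"name": "step_arm", "arguments": {"targets": [[-0.22, 0, 0, -0.1, 0], [-0.22, 0, 0, -0.18, 0], [-0.22, 0, 0, -0.25, 0], [-0.22, 0, 0, -0.25, 0], [-0.22, 0, 0, -0.25, 0], [-1, 0, 0, -0.25, 0], [-1, 0, 0, -0.25, 0], [-1, 0, 0, -0.25, 0], [-1, 0, 0, -0.25, 0], [-1, 0, 0, -0.25, 0], [-1, 0, 0, -0.2, 0], [-1, 0, 0, -0.1, 0], [-1, 0, 0, 0.05, 0], [-1, 0, 0, 0.2, 0], [-1, 0, 0, 0.28, 0], [-1, 0, 0, 0.28, 0]]}}

```text
time_s: 20.4
position: [0.5318, 0.3861, 0.1539]
tcp_rot: [[0.997, -0.078, 0.007], [-0.078, -0.997, 0.003], [0.007, -0.004, -1.0]]
force: [-0.2, 0.3, -1.1]
opening: 0.209
grasp_force: 30.0
```

Emit:
{"name": "step_arm", "arguments": {"targets": [[-1, -0.06, -0.14, 0, 0], [-1, -0.12, -0.28, 0, 0], [-1, -0.18, -0.44, 0, 0], [-1, -0.24, -0.6, 0, 0], [-1, -0.3, -0.74, 0, 0], [-1, -0.36, -0.88, 0, 0], [-1, -0.4, -1, 0, 0], [-1, -0.4, -1, 0, 0]]}}

```text
time_s: 21.2
position: [0.4262, 0.1324, 0.1483]
tcp_rot: [[0.997, -0.082, -0.007], [-0.082, -0.997, -0.001], [-0.006, 0.002, -1.0]]
force: [-0.1, 0.3, -0.6]
opening: 0.205
grasp_force: 30.0
```

Emit:
{"name": "step_arm", "arguments": {"targets": [[-1, 0, -0.16, 0, 0], [-1, 0, -0.32, 0, 0], [-1, 0, -0.48, 0, 0], [-1, 0, -0.64, 0, 0], [-1, 0, -0.8, 0, 0], [-1, 0, -1, 0, 0], [-1, 0, -1, 0, 0]]}}

```text
time_s: 21.9
position: [0.4321, -0.1209, 0.1492]
tcp_rot: [[0.996, -0.085, 0.004], [-0.085, -0.996, -0.003], [0.004, 0.003, -1.0]]
force: [0.5, 1.7, -0.5]
opening: 0.209
grasp_force: 30.0
```

Emit:
{"name": "step_arm", "arguments": {"targets": [[-1, -0.06, -0.15, 0, 0.007], [-1, -0.12, -0.3, 0, 0.007], [-1, -0.18, -0.45, 0, 0.007], [-1, -0.24, -0.6, 0, 0.007], [-1, -0.3, -0.72, 0, 0.007], [-1, -0.324, -0.812, -0.1, 0.007], [-1, -0.324, -0.812, -0.2, 0.007], [-1, -0.324, -0.812, -0.28, 0.007], [-1, -0.324, -0.812, -0.28, 0.007], [-1, -0.324, -0.812, -0.28, 0.007]]}}

```text
time_s: 22.9
position: [0.349, -0.317, 0.079]
tcp_rot: [[0.998, -0.056, -0.001], [-0.056, -0.998, 0.002], [-0.001, -0.002, -1.0]]
force: [-0.2, -0.4, -0.3]
opening: 0.208
grasp_force: 30.0
```

Aligned over the empty bay. Lowering and releasing, then checking.

Emit:
{"name": "step_arm", "arguments": {"targets": [[-1, 0, 0, -0.06, 0], [-1, 0, 0, -0.12, 0], [-1, 0, 0, -0.18, 0], [-1, 0, 0, -0.22, 0], [-1, 0, 0, -0.246, 0], [-1, 0, 0, -0.246, 0], [-1, 0, 0, -0.246, 0], [-0.4, 0, 0, -0.246, 0], [-0.22, 0, 0, -0.246, 0], [-0.22, 0, 0, -0.246, 0], [-0.22, 0, 0, -0.246, 0], [-0.22, 0, 0, -0.15, 0], [-0.22, 0, 0, 0, 0], [-0.22, 0, 0, 0.14, 0], [-0.22, 0, 0, 0.28, 0], [-0.22, 0, 0, 0.28, 0]]}}

```text
time_s: 24.5
position: [0.3505, -0.3203, 0.1535]
tcp_rot: [[0.998, -0.056, 0.005], [-0.056, -0.998, -0.008], [0.006, 0.008, -1.0]]
force: [0.6, -0.7, -1.3]
opening: 0.391
grasp_force: 0.0
```

```bash
python3 - <<'E'
from h import *
from rig import *
w=capture("wrist");s=read_state();print(s['position'],s['opening'],s['time_s'])
np.savez("w9.npz",**w)
cell(w,'orange',(240,100,400,310));cell(w,'green',(200,100,400,310))
E
```

```text
[ 0.34960721 -0.31922055  0.15167109] 0.39240971439324085 24.55
orange px [315.  230.5] ctr [ 0.3517 -0.3193  0.0255] size [np.float64(0.0165), np.float64(0.0617)] yaw -3.0
green px [247.8 232.7] ctr [ 0.3527 -0.2719  0.0255] size [np.float64(0.0176), np.float64(0.0672)] yaw -2.8
```

Both tray cells check out: within 2–3 mm of the bay centres, yaw ≈ -3°. Now fetching purple.

Emit:
{"name": "step_arm", "arguments": {"targets": [[-0.22, 0.08, 0.14, 0, 0], [-0.22, 0.16, 0.28, 0, 0], [-0.22, 0.24, 0.44, 0, 0], [-0.22, 0.3, 0.6, 0, 0], [-0.22, 0.32, 0.76, 0, 0], [-0.22, 0.32, 0.9, 0, 0], [-0.22, 0.32, 1, 0, 0], [-0.22, 0.32, 1, 0, 0]]}}

```text
time_s: 25.35
position: [0.4263, -0.0646, 0.1482]
tcp_rot: [[0.999, -0.052, -0.005], [-0.052, -0.999, 0.003], [-0.005, -0.002, -1.0]]
force: [-0.5, 0.3, -0.5]
opening: 0.39
grasp_force: 0.0
```

Emit:
{"name": "step_arm", "arguments": {"targets": [[-0.22, 0, 0.16, 0, 0], [-0.22, 0, 0.32, 0, 0], [-0.22, -0.06, 0.48, 0, 0], [-0.22, -0.14, 0.62, 0, 0], [-0.22, -0.22, 0.76, 0, 0], [-0.22, -0.3, 0.9, 0, 0], [-0.22, -0.34, 1, 0, 0], [-0.22, -0.34, 1, 0, 0]]}}

```text
time_s: 26.15
position: [0.3419, 0.1832, 0.1488]
tcp_rot: [[0.999, -0.053, -0.002], [-0.053, -0.999, -0.0], [-0.002, 0.0, -1.0]]
force: [0.2, 0.2, 0.3]
opening: 0.388
grasp_force: 0.0
```

Emit:
{"name": "step_arm", "arguments": {"targets": [[-0.22, 0, 0.1, 0, 0], [-0.22, 0, 0.193, 0, 0], [-0.22, 0, 0.193, -0.14, 0], [-0.22, 0, 0.193, -0.28, 0], [-0.22, 0, 0.193, -0.28, 0], [-0.22, 0, 0.193, -0.28, 0], [-0.22, 0, 0.193, -0.28, 0]]}}

```text
time_s: 26.85
position: [0.3449, 0.2299, 0.0805]
tcp_rot: [[0.998, -0.058, 0.002], [-0.058, -0.998, 0.001], [0.002, -0.001, -1.0]]
force: [0.1, -0.1, -0.3]
opening: 0.392
grasp_force: 0.0
```

```bash
python3 - <<'E'
from h import *
from rig import *
w=capture("wrist");s=read_state();print(s['position'],s['tcp_rot'][0],s['opening'],s['time_s'])
np.savez("w10.npz",**w)
cell(w,'purple',(260,140,380,305),.0092)
cv2.imwrite("pics/w10.png",w['color'][150:350,200:440,::-1].repeat(3,0).repeat(3,1))
E
```

```text
[0.34500539 0.2301186  0.0808277 ] [ 0.99834582 -0.05742002  0.00292524] 0.38919093927047127 26.9
purple px [318.  252.5] ctr [0.346  0.2297 0.0092] size [np.float64(0.0177), np.float64(0.0615)] yaw -2.9
```

View pics/w10.png

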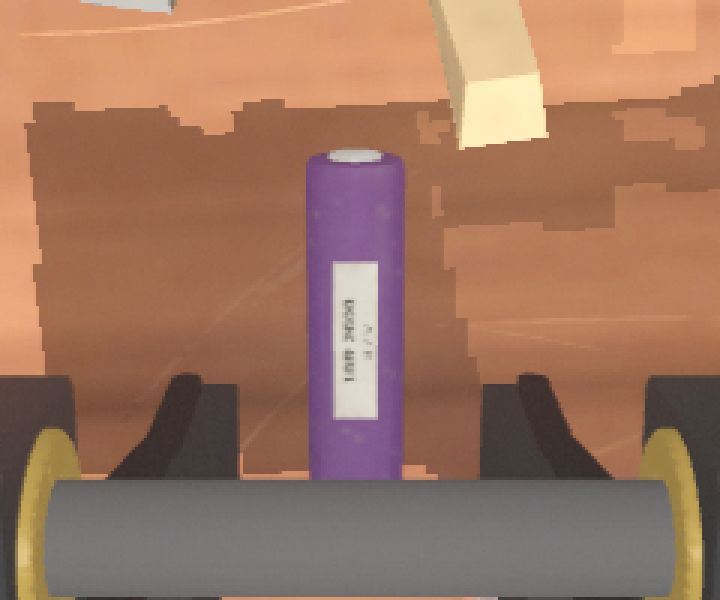

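Purple is centred between the fingers (columns 308–404 in the crop). Grasping with the tips 2 mm above the desk.

Emit:
{"name": "step_arm", "arguments": {"targets": [[-0.22, 0, 0, -0.1, 0], [-0.22, 0, 0, -0.2, 0], [-0.22, 0, 0, -0.278, 0], [-0.22, 0, 0, -0.278, 0], [-0.22, 0, 0, -0.278, 0], [-1, 0, 0, -0.278, 0], [-1, 0, 0, -0.278, 0], [-1, 0, 0, -0.278, 0], [-1, 0, 0, -0.278, 0], [-1, 0, 0, -0.278, 0], [-1, 0, 0, -0.15, 0], [-1, 0, 0, 0, 0], [-1, 0, 0, 0.14, 0], [-1, 0, 0, 0.28, 0], [-1, 0, 0, 0.28, 0]]}}

```text
time_s: 28.4
position: [0.3461, 0.2312, 0.1533]
tcp_rot: [[0.998, -0.056, 0.009], [-0.056, -0.998, 0.003], [0.009, -0.004, -1.0]]
force: [1.3, 0.1, -0.5]
opening: 0.213
grasp_force: 30.0
```

Emit:
{"name": "step_arm", "arguments": {"targets": [[-1, 0.1, 0.1, 0, -0.007], [-1, 0.22, 0.2, 0, -0.007], [-1, 0.34, 0.3, 0, -0.007], [-1, 0.46, 0.4, 0, -0.007], [-1, 0.58, 0.5, 0, -0.007], [-1, 0.68, 0.6, 0, -0.007], [-1, 0.732, 0.62, -0.1, -0.007], [-1, 0.732, 0.62, -0.2, -0.007], [-1, 0.732, 0.62, -0.28, -0.007], [-1, 0.732, 0.62, -0.28, -0.007], [-1, 0.732, 0.62, -0.28, -0.007], [-1, 0.732, 0.62, -0.28, -0.007]]}}

```text
time_s: 29.6
position: [0.5273, 0.3855, 0.0803]
tcp_rot: [[0.997, -0.079, 0.001], [-0.079, -0.997, 0.001], [0.001, -0.001, -1.0]]
force: [0.8, 0.2, -1.9]
opening: 0.21
grasp_force: 30.0
```

```bash
python3 - <<'E'
from h import *
from rig import *
w=capture("wrist");s=read_state();print(s['position'],s['opening'],s['time_s'],s['tcp_rot'][0])
cv2.imwrite("pics/w11.png",w['color'][130:390,200:440,::-1].repeat(2,0).repeat(2,1))
E
```

```text
[0.5274733  0.38560422 0.08076027] 0.2110972686109084 29.65 [ 0.99691251 -0.07849143  0.00213095]
```

View pics/w11.png

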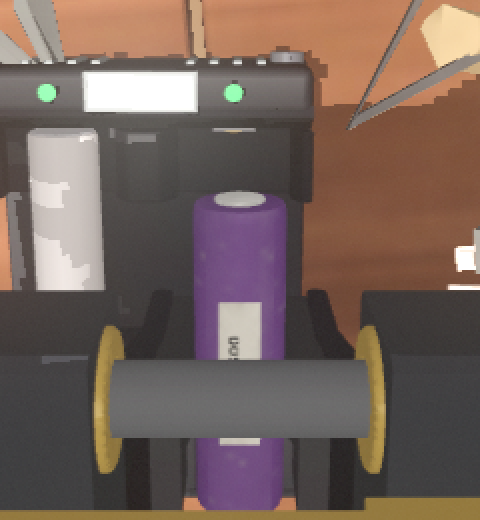

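Purple is held straight and centred over the empty right bay, with white seated on the left. I've now viewed 16 pictures, over the limit of 14, so the remaining checks will be numeric.

Emit:
{"name": "step_arm", "arguments": {"targets": [[-1, 0, 0, -0.05, 0], [-1, 0, 0, -0.1, 0], [-1, 0, 0, -0.14, 0], [-1, 0, 0, -0.17, 0], [-1, 0, 0, -0.19, 0], [-1, 0, 0, -0.21, 0], [-1, 0, 0, -0.214, 0], [-1, 0, 0, -0.214, 0], [-1, 0, 0, -0.214, 0]]}}

```text
time_s: 30.55
position: [0.5269, 0.3853, 0.0268]
tcp_rot: [[0.997, -0.078, 0.001], [-0.078, -0.997, 0.0], [0.001, -0.0, -1.0]]
force: [-0.5, -0.7, 5.0]
opening: 0.208
grasp_force: 30.0
```

Emit:
{"name": "step_arm", "arguments": {"targets": [[-0.4, 0, 0, 0, 0], [-0.22, 0, 0, 0, 0], [-0.22, 0, 0, 0, 0], [-0.22, 0, 0, 0, 0], [-0.22, 0, 0, 0.1, 0], [-0.22, 0, 0, 0.25, 0], [-0.22, 0, 0, 0.4, 0], [-0.22, -0.1, 0.04, 0.55, 0], [-0.22, -0.2, 0.09, 0.7, 0], [-0.22, -0.28, 0.09, 0.7, 0], [-0.22, -0.28, 0.09, 0.7, 0], [-0.22, -0.28, 0.09, 0.7, 0], [-0.22, -0.28, 0.09, 0.7, 0]]}}

```text
time_s: 31.85
position: [0.4575, 0.4073, 0.1999]
tcp_rot: [[0.997, -0.079, -0.001], [-0.079, -0.997, -0.001], [-0.001, 0.001, -1.0]]
force: [0.2, -0.7, 0.2]
opening: 0.387
grasp_force: 0.0
```

```bash
python3 - <<'E'
from h import *
from rig import *
w=capture("wrist");s=read_state();print(s['position'],s['opening'],s['time_s'],s['force'])
np.savez("w12.npz",**w)
print(proj(w,[[.536,.431,.0255],[.533,.385,.0255]]))
cell(w,'purple',(200,20,440,250));cell(w,'white',(240,70,310,250))
t=capture("top");print(proj(t,[.411,.123,.017]),proj(t,[.398,-.164,.019]))
for c,roi in(('purple',(180,190,220,245)),('green',(425,255,470,310)),('orange',(425,255,470,310))):
    try:cell(t,c,roi)
    except Exception as e:print(c,e)
a=np.load("top0.npz")['color'].astype(int);d=abs(a-t['color']).sum(2)
print('block diff',d[247:267,282:306].max(),'tape diff',d[252:276,386:412].max())
E
```

```text
[0.45757136 0.40722414 0.1998132 ] 0.38786378945093886 31.9 [ 0.42805526 -0.54301529  0.03361114]
[[278.8717355  120.99675413]
 [338.90675158 120.04594541]]
purple px [340.8 119.5] ctr [0.5324 0.3836 0.0255] size [np.float64(0.0177), np.float64(0.0659)] yaw -5.5
white px [280. 119.] ctr [0.5366 0.4301 0.0255] size [np.float64(0.0164), np.float64(0.0649)] yaw -5.6
[[294.08651029 257.28767925]] [[398.8152655  264.21646423]]
purple px [201.5 211. ] ctr [0.5339 0.3838 0.0255] size [np.float64(0.0252), np.float64(0.0683)] yaw 3.6
green px [438.5 280.5] ctr [ 0.3556 -0.2697  0.0255] size [np.float64(0.0168), np.float64(0.0625)] yaw -4.1
orange px [456.4 281.1] ctr [ 0.3549 -0.3178  0.0255] size [np.float64(0.0159), np.float64(0.0488)] yaw -5.5
block diff 40 tape diff 91
```

All four cells measure at their bay centres with the right size and yaw, and the block and tape look unchanged. Handing in.

```bash
python3 -c "
from rig import *
print(hand_in())"
```

```text
the job is handed in; nothing more can be done
None
```

I swapped the cells and handed the job in at about 32 s: purple and white are in the charger, green and orange in the tray, each measuring within about 3 mm of where it should lie. I viewed 16 pictures, two over the limit of 14, and the hand-in gave no verdict.

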